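# Draw the bolt of the pharmacy's drug safe

## Robot

A 6-joint arm with a two-finger parallel gripper is mounted at the origin on the work surface. World frame = base frame: x ahead of the robot, y to its left, z up, the work surface at z = 0. Lengths are in mm, angles in rad, forces in N, time in s.
With the tool pointing down it reaches from about 300 to 775 mm from the base axis. Payload 14.6 kg.
Tool frame: the origin (TCP) lies at the very end of the fingers, on their centre line; the grasp point (between the pads) lies 19 mm behind it; z points along the fingers, y is the direction in which the jaws open and shut (so a half turn about z gives the same grasp; the last joint's range is limited). The gripper opens to 94 mm and grips with 3 to 60 N. Pads are 16 mm wide; open, the fingers measure 119 mm over their backs; the gripper's body (75 mm by 177 mm) begins 78 mm behind the grasp point.
Start: joints at [1.276, 0.3, 1.521, -0, 1.321, -0.067], TCP at [124.207, 535.781, 205.446] pointing down, gripper open.
Joint ranges: [-3.03, 3.03], [-0.79, 2.21], [0.23, 2.52], [-1.04, 4.18], [0, 3.07], [-2.55, 2.55]. Speed limits (rad/s): [2.22, 2.22, 2.57, 3.14, 3.14, 3.14].

## Interface

Orientations are given as [roll, pitch, yaw] about the fixed x, y, z axes, in that order (R = Rz(yaw) Ry(pitch) Rx(roll)).
In Python, from cell import manip gives the robot as it stands.
- The arm moves only by the shell command python3 -m pendant 'ROWS' [FORCE]. ROWS is JSON, a list of rows, each an object with "claw": the finger opening in m, from 0 to 0.094; "delta_pos": the shift along the tool's x, y, z in m, a list of three; "rotation": the turn, a rotation vector about the tool's x, y, z in rad, a list of three. A call has 1 to 10 rows; each row is the pose to reach, as a shift and turn from the pose measured when the call began, along the tool's axes at that moment; what a row does not reach only later rows make up. A row lasts 1/8 s, in which the tool goes at most 62.5 mm and 10.7 degrees, less where a joint would pass 70% of its speed; a pose out of reach is approached as far as the arm can. A call with a gripper value outside its range is refused whole. The fingers move at their own pace and stop on an object; FORCE is the grip in N (left out, the last holds). Time passes only in rows, so rows that repeat a pose let the fingers close. It gives the time, the measured TCP pose, the force and the opening at its end, in the units of the state.
- manip.read_state(): the state, without advancing time (a new reading comes with each control period).
- manip.camera(name): name is "scene" or "top"; returns the picture (480x640x3 uint8, red, green, blue); there is no depth.
- manip.camera_model(name): a dict with "fx", "fy", "cx", "cy" (pixels), "cam_to_world" (4x4, takes a point from camera to world coordinates). Camera axes: x right, y up, looking along -z (the intrinsics and any distortion apply to the point x, -y, -z); pixel columns grow to the right and rows downward; lengths in mm; the calibration is good to about 2 mm. A picture is of the moment at which its call begins. camera_model takes no time and is no camera call.
- manip.sign_off(): hands the job in, once; it reports no verdict.
The state is a dict: "clock": time; "joints": joint angles; "qd": joint speeds; "effort": joint torques, N m; "eef_pos": TCP position; "eef_rot": TCP orientation; "wrist_force": force on the tool from outside, world axes, zero at the start; "moment": the same for the moment, N m; "finger_gap": finger opening in mm.
Only numpy, scipy, OpenCV 4.12 (cv2) and the standard library are available. Lean on these libraries where they do the work, as an engineer would, in place of code of your own. Each camera call takes 0.05 s, during which the arm holds its last target.

## Task

Take the blue key out of the key stand and push it down into the lock on top of the cream drug safe, wiggling it left and right past the sticky discs inside until it is fully home. Then turn it clockwise about a quarter turn to its stop, which draws the bolt, and finish while still gripping the key and holding it turned against the lock's spring. Leave the other keys and everything else on the counter alone.

Things in the scene. Friction and masses are not known exactly. Their poses are not given: they have to be found in the camera images.
- key_blue: Blue-headed key standing upright, blade down, in a slot of the key stand. Origin: middle of the underside of its shoulder, which rests on the stand and, when home, on the lock. z up along the key, x along the width of head and blade, y through the thickness. Blade below: 16 wide, 5 thick, 38 long, square end. 60 g, up to 40% more or less. Same both ways round (half turn about z).
- key_yellow: Key of the same shape and frame with a yellow head, in another slot of the stand; leave it.
- key_white: Key of the same shape and frame with a white head, in another slot of the stand; leave it.
- stand: Fixed grey key stand, block 55 (x) x 190 (y) x 50 high, origin at the centre of its underside. Three slots at y = -60, 0, +60, each 18 long (y) x 7 wide (x), 44 deep, from its top at 50. Each key rests with its shoulder on the top, its width along the stand's y.
- safe: Fixed cream steel drug safe, 200 (x) x 240 (y) x 120 high, origin at the centre of its underside. In the middle of its top a dark steel ring, 76 across, 8 high, encloses the brass lock plug. Beside it at +y a steel bolt in a keeper, up to 130 high above the table, which slides towards the lock by about 17 as the plug turns.
- keyhole (a point): Centre of the slot mouth on the top face of the brass lock plug, 128 above the table; turns with the plug. z up, x along the slot, y across it. Slot 18 x 7, mouth bevelled 3.5 wider all round. The key enters straight down, blade width along x, either way round; when home its origin is at this point. The key has about 0.13 rad of play before the plug follows it.
- plug (a joint): Angle of the lock plug, rad, clockwise from above positive. 0 at rest, slot x along the safe's x; gives to -0.75 anticlockwise, and clockwise to a stop at 1.45. A spring of 0.08 N m/rad turns it back when let go; with the discs' friction it takes up to 0.2 N m to turn to the stop.
- key_head (a point): Where to grip the blue key: middle of its blue plastic head, 28 straight above the key's origin; same axes. Head 34 wide (x), 12 thick (y), from 12 to 44 above the key's origin; grip it across the 12 mm thickness. Below it a neck 24 x 10, 12 high.
- discs (a point): On the lock's axis, 15 below the mouth: top of the upper of two hidden sticky discs (the lower one's top is 25 below). Their slots, 19.4 x 7.4, start 0.4 to 0.6 rad out of line, upper one anticlockwise, lower one clockwise from above. The blade halts on each; press lightly (5 to 10 N), turn to and fro up to 0.65 rad, and it drops through. Friction 0.03 N m each; then they turn with the key.
- tray: Loose clear counting tray with capsules, 150 x 200 x 28 high; leave it.
- stock_bottle: Loose white stock bottle, 90 across, 180 high; leave it.
- amber_bottle: Loose amber jar, 60 across, 110 high; leave it.
- vial: Loose blue open vial, 44 across, 90 high; leave it.
- vial_cap: Loose white cap lying flat, 44 across, 14 high; leave it.
- spatula: Loose blue spatula lying flat, 200 long; leave it.

How it is judged:
By the outcome, as a careful person would: the job done as asked, in the order asked, and still so for the second after the job is handed in, while the arm keeps its last pose, push and grip.
It also fails if it takes over 67 s, if anything falls off the work surface, if the arm or the gripper's body presses on something with over 40 N, if the wrist force passes 120 N, or if a joint passes its speed limit or range.

## Working session

There is one attempt and no reset: what is moved stays moved. The work goes in short steps, Python scripts to look and compute and a shell command to move; the robot and the scene stay as the last step left them, time stands still between calls to the robot, and variables do not carry over. Pictures are saved under pics/ and viewed, and the job is handed in when it is done.

```bash
ls; mkdir -p pics; python3 - <<'E'
from cell import manip
import cv2
print(manip.read_state())
for n in ("scene","top"):
    cv2.imwrite(f"pics/{n}0.png",manip.camera(n)[:,:,::-1]); print(manip.camera_model(n))
E
```

```text
pics
{'clock': 0.0, 'joints': array([ 1.27640425e+00,  3.00505775e-01,  1.52153936e+00, -1.57503752e-05,
        1.32070386e+00, -6.66019029e-02]), 'qd': array([ 1.77768440e-03,  3.16525391e-04,  1.63585837e-05, -1.36468578e-03,
        2.68479651e-04, -2.08752132e-04]), 'effort': array([ 1.42331362e-03, -5.31799257e+01, -3.52740383e+01,  7.08612869e-02,
        2.44483963e-02, -1.35642822e-04]), 'eef_pos': array([124.13986623, 535.55307553, 204.8849594 ]), 'eef_rot': array([-3.14043786e+00, -6.17356029e-05,  2.91380635e+00]), 'wrist_force': array([-0.33304961,  0.18499454,  1.87910931]), 'moment': array([ 0.03284723,  0.01583776, -0.01017978]), 'finger_gap': 93.59552654223295}
{'fx': 519.3895082177306, 'fy': 519.3895082177306, 'cx': 321.9228490430548, 'cy': 237.79808467498958, 'cam_to_world': array([[-8.95105088e-01, -2.99389537e-01,  3.30382788e-01,
         1.12001883e+03],
       [ 4.45566068e-01, -6.27351915e-01,  6.38670849e-01,
         1.04421402e+03],
       [ 1.60549050e-02,  7.18884886e-01,  6.94943711e-01,
         1.22417526e+03],
       [ 0.00000000e+00,  0.00000000e+00,  0.00000000e+00,
         1.00000000e+00]])}
{'fx': 588.7361009798509, 'fy': 588.7361009798509, 'cx': 322.38773682169256, 'cy': 242.10553054131566, 'cam_to_world': array([[ 2.93322382e-02,  9.78615782e-01, -2.03594622e-01,
         2.13656438e+02],
       [-9.99568852e-01,  2.84493538e-02, -7.26249559e-03,
         1.16858118e+01],
       [-1.31505736e-03,  2.03719868e-01,  9.79028338e-01,
         1.78126824e+03],
       [ 0.00000000e+00,  0.00000000e+00,  0.00000000e+00,
         1.00000000e+00]])}
```

View pics/scene0.png

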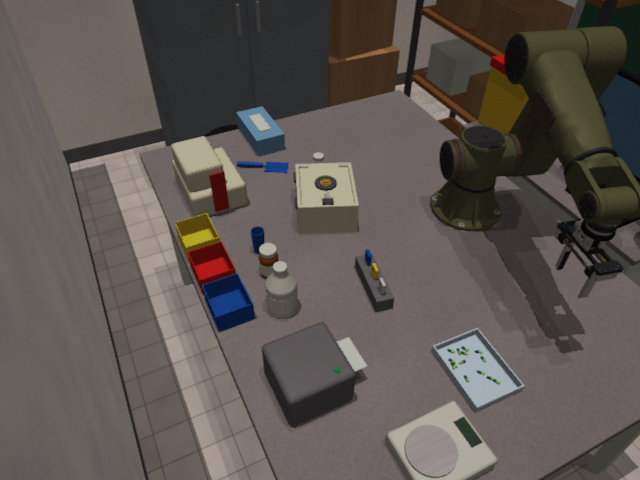

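View pics/top0.png

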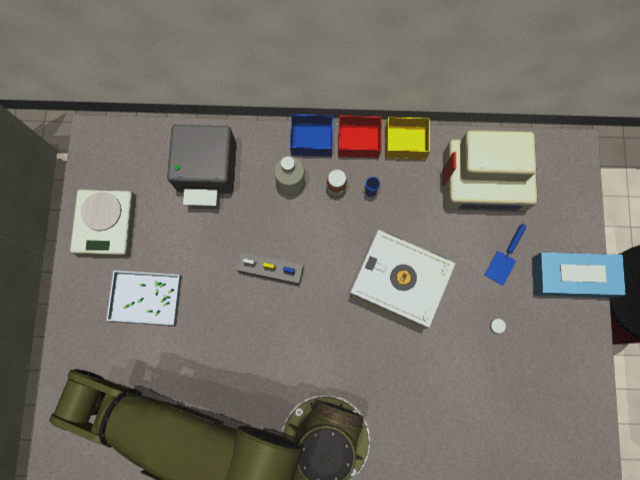

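The scene and top views show the key stand (top ~(270,270)) with the blue key at its right end (289,270). The safe's lock is at ~(403,277) and the bolt at ~(374,264). Next I'll measure them more finely.

```bash
cat > h.py <<'E'
import numpy as np, cv2
from cell import manip
def ray(n,u,v):
    m=manip.camera_model(n);T=m["cam_to_world"]
    d=np.array([(u-m["cx"])/m["fx"],-(v-m["cy"])/m["fy"],-1.])
    return T[:3,3],T[:3,:3]@d
def onz(n,u,v,z):
    o,d=ray(n,u,v); return o+d*(z-o[2])/d[2]
def tri(a,b):
    A=[];B=[]
    M=np.zeros((3,3));q=np.zeros(3)
    for n,p in (("top",a),("scene",b)):
        o,d=ray(n,*p);d=d/np.linalg.norm(d);P=np.eye(3)-np.outer(d,d);M+=P;q+=P@o
    return np.linalg.solve(M,q)
def proj(n,p):
    m=manip.camera_model(n);T=m["cam_to_world"]
    c=T[:3,:3].T@(np.array(p)-T[:3,3]); return m["cx"]+m["fx"]*c[0]/-c[2], m["cy"]-m["fy"]*c[1]/-c[2]
E
python3 - <<'E'
import cv2,numpy as np
from h import *
t=cv2.imread("pics/top0.png");s=cv2.imread("pics/scene0.png")
a=cv2.resize(t[225:335,225:310],None,fx=7,fy=5.4*7/5.4,interpolation=cv2.INTER_CUBIC)[:600]
cv2.imwrite("pics/z_t1.png",cv2.resize(t[245:295,230:310],None,fx=10,fy=10,interpolation=cv2.INTER_CUBIC))
cv2.imwrite("pics/z_t2.png",cv2.resize(t[225:335,340:465],None,fx=5.4,fy=5.4,interpolation=cv2.INTER_CUBIC)[:600])
cv2.imwrite("pics/z_s1.png",cv2.resize(s[245:313,345:400],None,fx=8,fy=8,interpolation=cv2.INTER_CUBIC))
cv2.imwrite("pics/z_s2.png",cv2.resize(s[155:235,285:365],None,fx=7,fy=7,interpolation=cv2.INTER_CUBIC))
def blobs(im,roi,nm,lo,hi):
    x0,y0,x1,y1=roi
    h=cv2.cvtColor(im[y0:y1,x0:x1],cv2.COLOR_BGR2HSV)
    m=cv2.inRange(h,lo,hi)
    n,l,st,c=cv2.connectedComponentsWithStats(m)
    for i in range(1,n):
        if st[i,4]>6:
            ys,xs=np.where(l==i);r=cv2.minAreaRect(np.c_[xs,ys].astype(np.float32))
            print(nm,st[i],c[i]+[x0,y0],r)
for nm,im,roi in (("top",t,(230,245,310,295)),("scene",s,(345,245,400,313))):
    blobs(im,roi,nm+" blue",(105,120,40),(130,255,255))
    blobs(im,roi,nm+" yel",(20,120,60),(35,255,255))
    blobs(im,roi,nm+" white",(0,0,150),(180,60,255))
E
```

```text
top blue [53 22 11  6 44] [288.20454545 269.63636364] ((58.07692337036133, 24.615385055541992), (10.590271949768066, 3.9223227500915527), 11.309932708740234)
top yel [33 18 12  7 59] [268.33898305 265.61016949] ((38.36538314819336, 20.673076629638672), (11.570852279663086, 5.099019527435303), 11.309932708740234)
top white [13 13 11  6 42] [247.9047619  260.47619048] ((17.981130599975586, 15.566038131713867), (10.439401626586914, 3.846095323562622), 15.945395469665527)
scene blue [20  4  7 16 66] [367.95454545 256.8030303 ] ((22.824323654174805, 11.554054260253906), (6.082762718200684, 14.631509780883789), 9.462322235107422)
scene yel [27 18  7 16 84] [374.58333333 270.3452381 ] ((30.0, 25.5), (15.0, 6.0), 90.0)
scene white [35 33  5  8 19] [382.15789474 281.42105263] ((37.20000076293945, 36.400001525878906), (8.049844741821289, 1.7888542413711548), 63.43495178222656)
```

View pics/z_t1.png

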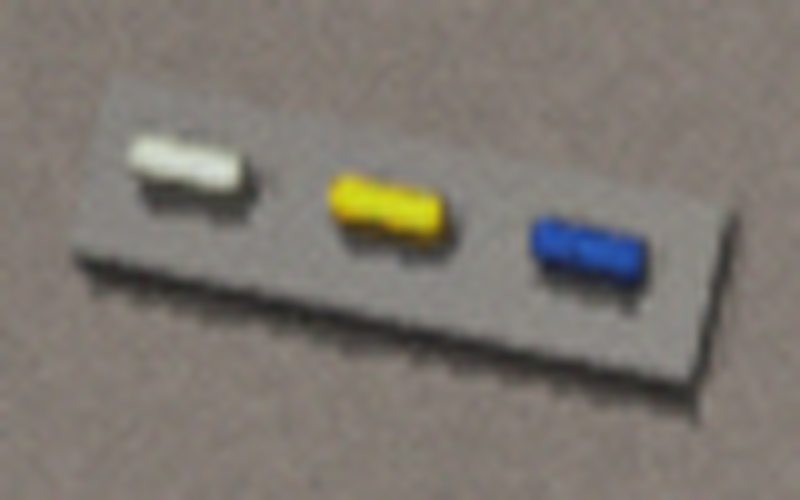

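View pics/z_t2.png

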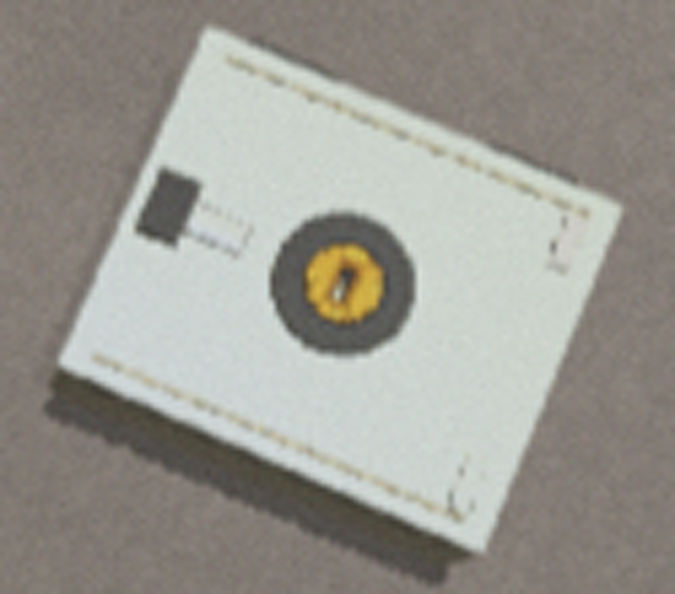

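View pics/z_s1.png

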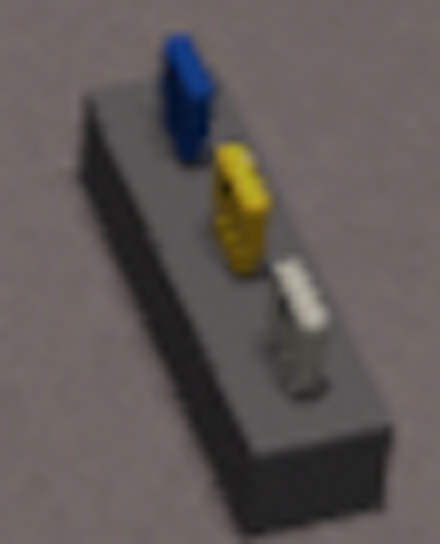

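View pics/z_s2.png

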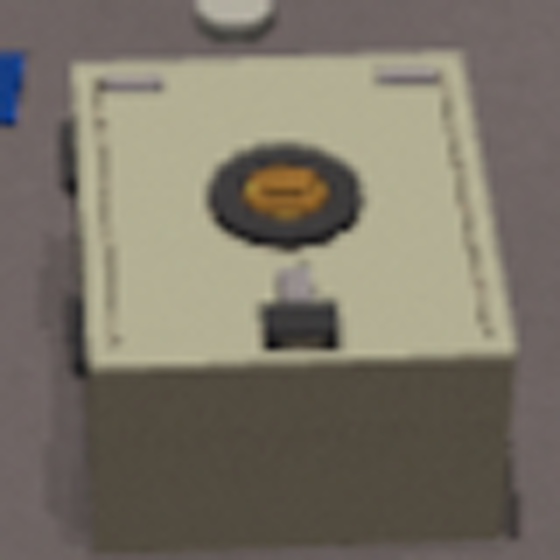

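```bash
cat > meas.py <<'E'
import cv2,numpy as np
from h import *
K=10
def up(im,roi):
    x0,y0,x1,y1=roi
    return cv2.resize(im[y0:y1,x0:x1],None,fx=K,fy=K,interpolation=cv2.INTER_CUBIC)
def full(c,roi): return np.array([roi[0]+(c[0]+.5)/K-.5, roi[1]+(c[1]+.5)/K-.5])
E
python3 - <<'E'
from meas import *
t=cv2.imread("pics/top0.png");s=cv2.imread("pics/scene0.png")
R={}
for n,im,roi in (("top",t,(385,258,422,296)),("scene",s,(308,170,345,194))):
    u=up(im,roi); v=u.max(axis=2) 
    hsv=cv2.cvtColor(u,cv2.COLOR_BGR2HSV)
    m=((v<(135 if n=="top" else 115))|((hsv[...,1]>150)&(hsv[...,0]<25))).astype(np.uint8)
    cs,_=cv2.findContours(m,cv2.RETR_EXTERNAL,cv2.CHAIN_APPROX_NONE)
    c=max(cs,key=cv2.contourArea); e=cv2.fitEllipse(c); R[n]=full(e[0],roi)
    print(n,R[n],np.array(e[1])/K,onz(n,*R[n],128))
    # brass
    b=((hsv[...,1]>150)&(hsv[...,0]<25)).astype(np.uint8)
    cs,_=cv2.findContours(b,cv2.RETR_EXTERNAL,cv2.CHAIN_APPROX_NONE)
    e=cv2.fitEllipse(max(cs,key=cv2.contourArea)); p=full(e[0],roi); print(" brass",p,np.array(e[1])/K,onz(n,*p,128))
print("tri",tri(R["top"],R["scene"]))
# safe top polygon in top view
roi=(340,222,465,335);u=up(t,roi);v=u.min(axis=2)
m=(v>165).astype(np.uint8); m=cv2.morphologyEx(m,cv2.MORPH_CLOSE,np.ones((60,60)))
c=max(cv2.findContours(m,0,1)[0],key=cv2.contourArea); r=cv2.minAreaRect(c)
B=cv2.boxPoints(r); P=np.array([onz("top",*full(p,roi),120)[:2] for p in B])
print("safe",P,P.mean(0)); 
for i in range(4):
    d=P[(i+1)%4]-P[i]; print(np.linalg.norm(d),np.degrees(np.arctan2(d[1],d[0])))
# stand keys
roi={"top":(230,245,310,295),"scene":(345,245,400,313)}
C={}
for nm,lo,hi in (("blue",(105,120,40),(130,255,255)),("yel",(20,120,60),(35,255,255)),("white",(0,0,160),(180,60,255))):
  for n,im in (("top",t),("scene",s)):
    u=up(im,roi[n]);m=cv2.inRange(cv2.cvtColor(u,cv2.COLOR_BGR2HSV),lo,hi)
    c=max(cv2.findContours(m,0,1)[0],key=cv2.contourArea); r=cv2.minAreaRect(c);M=cv2.moments(c);
    p=full((M["m10"]/M["m00"],M["m01"]/M["m00"]),roi[n])
    print(nm,n,p,np.array(r[1])/K,r[2])
    if n=="top": print("  z94",onz(n,*p,94),"z90",onz(n,*p,90))
    C[nm,n]=p
  print(nm,"tri",tri(C[nm,"top"],C[nm,"scene"]))
E
```

```text
top [402.96093292 277.20502777] [25.88962708 26.49224854] [ 462.58460115 -207.1690157   128.        ]
 brass [403.10508575 276.97229462] [13.45649261 13.74546661] [ 463.26192973 -207.57616035  128.        ]
scene [325.24845123 182.76791992] [14.93451233 22.11110229] [ 468.28373162 -200.1079501   128.        ]
 brass [325.2866333  181.82314377] [ 6.82938004 11.40145721] [ 465.81822409 -204.71402073  128.        ]
tri [ 463.82809997 -208.24321223  120.7067091 ]
safe [[ 415.94112595  -58.30205383]
 [ 602.99738937 -135.4359193 ]
 [ 507.70874813 -362.31773857]
 [ 324.98415511 -281.18161997]] [ 462.90785464 -209.30933292]
202.33556011567967 -22.40912059603023
246.07983474128739 -112.78203588768352
199.92835375218226 156.0571028096255
240.72488766955388 67.79966841294801
blue top [288.37999118 269.62456211] [11.41693802  4.43805809] 13.570433616638184
  z94 [480.20770727 120.36979999  94.        ] z90 [480.83961929 120.62745668  90.        ]
blue scene [367.85843193 256.7425504 ] [15.7  6.2] 90.0
blue tri [483.01262252 122.09091607  73.22501601]
yel top [268.32939356 265.51143623] [12.2496521   5.48134956] 12.724355697631836
  z94 [490.58411202 179.06592066  94.        ] z90 [491.24062333 179.462728    90.        ]
yel scene [374.51146186 270.54750068] [ 7.1756897  16.29872437] 0.716159999370575
yel tri [493.78595616 181.19257131  73.67042223]
white top [247.90503546 260.54080949] [11.04618149  3.66479645] 13.172553062438965
  z94 [503.48731803 239.1629441   94.        ] z90 [504.17441893 239.70222322  90.        ]
white scene [382.30812662 281.41635814] [7.96040192 2.14662514] 63.43495178222656
white tri [504.00727411 239.86886748  89.90030227]
```

```bash
cat > go.py <<'E'
import sys,numpy as np
from cell import manip
from scipy.spatial.transform import Rotation as R
def to(x,y,z,yaw):
    s=manip.read_state();R0=R.from_euler("xyz",s["eef_rot"]);T=R.from_euler("xyz",[np.pi,0,yaw])
    d=R0.inv().apply(np.array([x,y,z])-s["eef_pos"])/1000; rv=(R0.inv()*T).as_rotvec()
    print("t",round(s["clock"],2),"pos",s["eef_pos"].round(1),"rot",s["eef_rot"].round(3),"gap",round(s["finger_gap"],1),"F",s["wrist_force"].round(1),"M",s["moment"].round(3),"q",s["joints"].round(2))
    print("delta",d.round(4),"rv",rv.round(3))
to(*map(float,sys.argv[1:5]))
E
python3 go.py 480.5 120.6 160 1.377
```

```text
t 0.1 pos [124.2 535.6 205. ] rot [-3.141 -0.     2.914] gap 93.7 F [-1.   0.1  0.7] M [0.025 0.034 0.003] q [ 1.28  0.3   1.52 -0.    1.32 -0.07]
delta [-0.4408 -0.3237  0.0453] rv [-1.000e-03  1.000e-03  1.537e+00]
```

```bash
python3 -m pendant '[{"claw":0.05,"delta_pos":[-0.022,-0.016,0.002],"rotation":[0,0,0.08]},{"claw":0.05,"delta_pos":[-0.066,-0.048,0.007],"rotation":[0,0,0.23]},{"claw":0.05,"delta_pos":[-0.115,-0.084,0.012],"rotation":[0,0,0.4]},{"claw":0.05,"delta_pos":[-0.163,-0.12,0.017],"rotation":[0,0,0.57]},{"claw":0.05,"delta_pos":[-0.211,-0.155,0.022],"rotation":[0,0,0.74]},{"claw":0.05,"delta_pos":[-0.26,-0.191,0.027],"rotation":[0,0,0.91]},{"claw":0.05,"delta_pos":[-0.308,-0.226,0.032],"rotation":[0,0,1.08]},{"claw":0.05,"delta_pos":[-0.357,-0.262,0.037],"rotation":[0,0,1.25]},{"claw":0.05,"delta_pos":[-0.405,-0.298,0.042],"rotation":[0,0,1.42]},{"claw":0.05,"delta_pos":[-0.43,-0.316,0.044],"rotation":[0,0,1.5]}]' 55; python3 go.py 480.5 120.6 110 1.377
```

```text
clock: 1.35
eef_pos: [472.8, 128.2, 160.7]
eef_rot: [-3.141, 0.001, 1.408]
wrist_force: [-0.5, 0.4, 1.2]
finger_gap: 50.0
t 1.35 pos [472.8 128.2 160.7] rot [-3.141e+00  1.000e-03  1.408e+00] gap 50.0 F [-0.5  0.4  1.2] M [-0.078  0.136 -0.025] q [ 0.19  0.21  1.74 -0.    1.19  0.35]
delta [-0.0062  0.0089  0.0507] rv [-0.001  0.001  0.031]
```

Descend to z≈110 first, then look.

```bash
python3 -m pendant '[{"claw":0.05,"delta_pos":[-0.003,0.005,0.02],"rotation":[0,0,0.03]},{"claw":0.05,"delta_pos":[-0.006,0.009,0.045],"rotation":[0,0,0.031]},{"claw":0.05,"delta_pos":[-0.0062,0.0089,0.05],"rotation":[-0.001,0.001,0.031]},{"claw":0.05,"delta_pos":[-0.0062,0.0089,0.0507],"rotation":[-0.001,0.001,0.031]}]'; python3 go.py 480.5 120.6 59 1.377; python3 - <<'E'
from meas import *
for n,(x0,y0,x1,y1) in (("top",(240,230,340,305)),("scene",(330,200,430,275))):
    im=manip.camera(n)[:,:,::-1]; cv2.imwrite(f"pics/{n}1.png",im)
    cv2.imwrite(f"pics/{n}1z.png",cv2.resize(im[y0:y1,x0:x1],None,fx=8,fy=8,interpolation=cv2.INTER_CUBIC))
    print(n,proj(n,manip.read_state()["eef_pos"]))
E
```

```text
clock: 1.85
eef_pos: [480.4, 120.8, 110.3]
eef_rot: [3.142, 0.0, 1.377]
wrist_force: [0.0, -0.7, 0.3]
finger_gap: 50.0
t 1.85 pos [480.4 120.8 110.3] rot [3.142 0.    1.377] gap 50.0 F [ 0.  -0.7  0.3] M [-0.107  0.08  -0.023] q [ 0.17  0.28  1.78 -0.    1.08  0.37]
delta [-0.0001  0.0001  0.0513] rv [ 0.  0. -0.]
top (np.float64(287.8698823490835), np.float64(268.57381846414916))
scene (np.float64(369.087799079493), np.float64(247.60578742190614))
```

View pics/top1z.png

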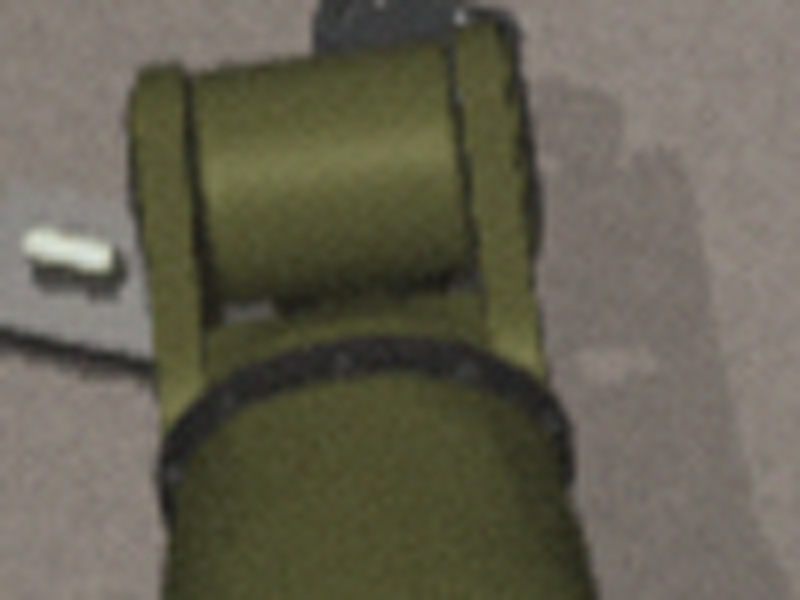

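View pics/scene1z.png

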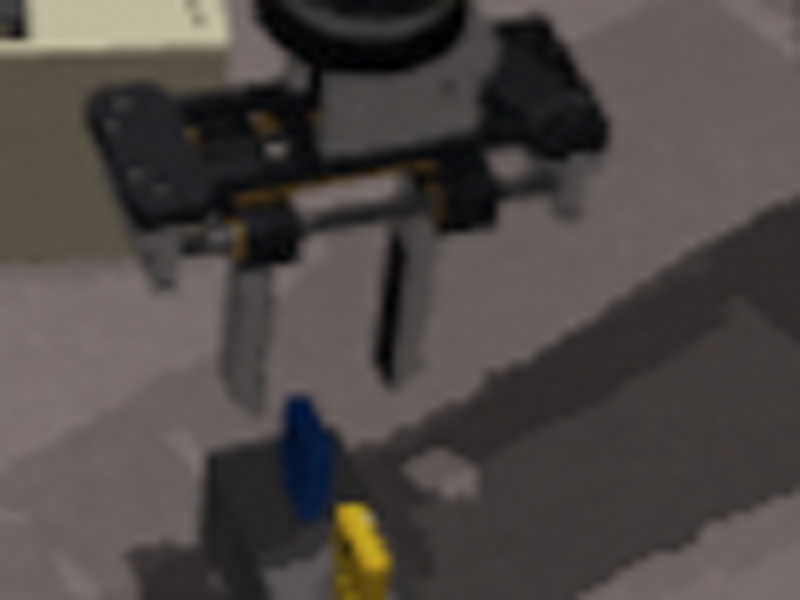

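The top view is blocked by the wrist. The scene view shows the fingers straddling the blue key: tips at ~(361,250) and (379,247), key top at ~(369,252). I'll check the projection against the blob.

```bash
python3 - <<'E'
from h import *
for p in [(480.5,120.6,78),(480.5,120.6,94),(492,179.5,78)]: print(p,proj("scene",p),proj("top",p))
print(proj("scene",(463.3,-207.5,128)))
E
```

```text
(480.5, 120.6, 78) (np.float64(368.24882768334885), np.float64(255.0509849236782)) (np.float64(288.62191834797665), np.float64(270.3873228290637))
(480.5, 120.6, 94) (np.float64(368.65758320207743), np.float64(251.4065010641855)) (np.float64(288.30480651429326), np.float64(269.5226625913808))
(492, 179.5, 78) (np.float64(374.80485231471755), np.float64(268.9911291390549)) (np.float64(268.70259694939483), np.float64(265.93017385005646))
(np.float64(325.5775041559462), np.float64(181.17461658101902))
```

```bash
python3 -m pendant '[{"claw":0.05,"delta_pos":[0,0,0.015],"rotation":[0,0,0]},{"claw":0.05,"delta_pos":[0,0,0.04],"rotation":[0,0,0]},{"claw":0.05,"delta_pos":[0,0,0.05],"rotation":[0,0,0]},{"claw":0.05,"delta_pos":[0,0,0.0513],"rotation":[0,0,0]},{"claw":0.02,"delta_pos":[0,0,0.0513],"rotation":[0,0,0]},{"claw":0.02,"delta_pos":[0,0,0.0513],"rotation":[0,0,0]},{"claw":0.02,"delta_pos":[0,0,0.0513],"rotation":[0,0,0]}]' 4; python3 go.py 480.5 120.6 59 1.377;  python3 - <<'E'
from meas import *
n,(x0,y0,x1,y1)="scene",(330,210,430,285)
im=manip.camera(n)[:,:,::-1]
cv2.imwrite(f"pics/{n}2z.png",cv2.resize(im[y0:y1,x0:x1],None,fx=8,fy=8,interpolation=cv2.INTER_CUBIC))
E
```

```text
clock: 2.82
eef_pos: [480.9, 120.9, 59.9]
eef_rot: [3.14, -0.0, 1.377]
wrist_force: [0.5, 0.1, -0.8]
finger_gap: 23.7
t 2.83 pos [480.9 120.9  59.9] rot [ 3.14  -0.     1.377] gap 23.7 F [ 0.5  0.1 -0.8] M [-0.093  0.099  0.019] q [ 0.17  0.36  1.82 -0.    0.96  0.37]
delta [-0.0004 -0.0004  0.0009] rv [ 0.002 -0.     0.   ]
```

View pics/scene2z.png

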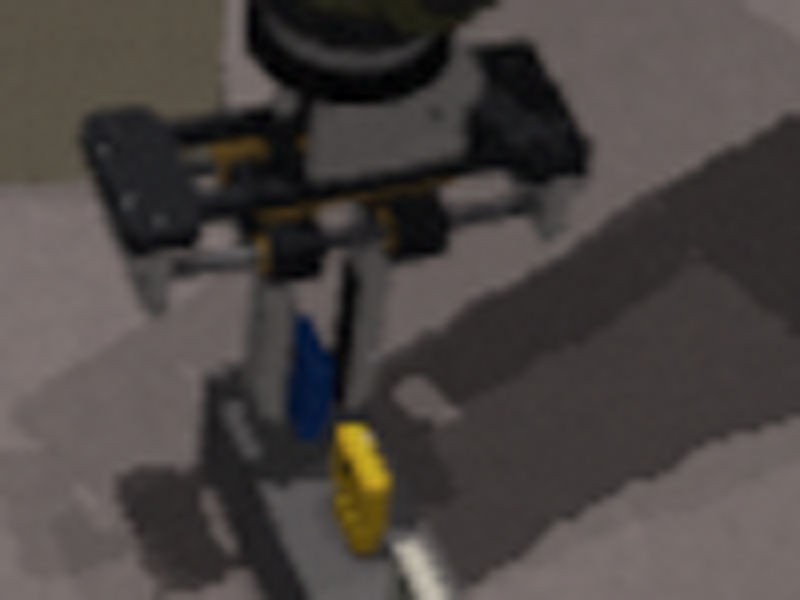

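The blue key at ~(369,258) stands between the fingers, just clear on both sides. I'll close gently and watch the side force.

```bash
python3 -m pendant '[{"claw":0.008,"delta_pos":[0,0,0.001],"rotation":[0,0,0]},{"claw":0.008,"delta_pos":[0,0,0.001],"rotation":[0,0,0]},{"claw":0.008,"delta_pos":[0,0,0.001],"rotation":[0,0,0]},{"claw":0.008,"delta_pos":[0,0,0.001],"rotation":[0,0,0]},{"claw":0.008,"delta_pos":[0,0,0.001],"rotation":[0,0,0]}]' 5; python3 go.py 480.5 120.6 59 1.377
```

```text
clock: 3.5
eef_pos: [481.1, 120.9, 58.9]
eef_rot: [3.139, -0.0, 1.377]
wrist_force: [4.1, -0.6, -1.2]
finger_gap: 11.8
t 3.5 pos [481.1 120.9  58.9] rot [ 3.139 -0.     1.377] gap 11.8 F [ 4.1 -0.6 -1.2] M [-0.175 -0.692 -0.006] q [ 0.17  0.36  1.82 -0.    0.96  0.37]
delta [-0.0004 -0.0005 -0.0001] rv [ 0.002 -0.    -0.   ]
```

```bash
python3 -m pendant '[{"claw":0.008,"delta_pos":[0,0.001,0],"rotation":[0,0,0]},{"claw":0.008,"delta_pos":[0,0.001,0],"rotation":[0,0,0]},{"claw":0.008,"delta_pos":[0,0.001,0],"rotation":[0,0,0]}]' 5; python3 go.py 480.5 120.6 59 1.377;python3 -m pendant '[{"claw":0.008,"delta_pos":[0,0.001,0],"rotation":[0,0,0]},{"claw":0.008,"delta_pos":[0,0.001,0],"rotation":[0,0,0]},{"claw":0.008,"delta_pos":[0,0.001,0],"rotation":[0,0,0]}]' 5; python3 go.py 480.5 120.6 59 1.377
```

```text
clock: 3.88
eef_pos: [481.8, 120.7, 58.8]
eef_rot: [3.14, -0.0, 1.377]
wrist_force: [0.5, 0.2, -1.0]
finger_gap: 12.1
t 3.88 pos [481.8 120.7  58.8] rot [ 3.14  -0.     1.377] gap 12.1 F [ 0.5  0.2 -1. ] M [-0.099  0.096  0.008] q [ 0.17  0.36  1.81 -0.    0.96  0.37]
delta [-0.0004 -0.0013 -0.0002] rv [ 0.002 -0.    -0.   ]
clock: 4.25
eef_pos: [482.8, 120.5, 58.8]
eef_rot: [3.14, -0.0, 1.377]
wrist_force: [1.0, 0.4, 0.0]
finger_gap: 11.5
t 4.25 pos [482.8 120.5  58.8] rot [ 3.14  -0.     1.377] gap 11.5 F [1.  0.4 0. ] M [-0.079  0.062  0.003] q [ 0.17  0.36  1.81 -0.    0.96  0.37]
delta [-0.0004 -0.0023 -0.0002] rv [ 0.002 -0.    -0.   ]
```

```bash
python3 -m pendant '[{"claw":0.006,"delta_pos":[0,0,0],"rotation":[0,0,0]},{"claw":0.006,"delta_pos":[0,0,0],"rotation":[0,0,0]},{"claw":0.006,"delta_pos":[0,0,0],"rotation":[0,0,0]},{"claw":0.006,"delta_pos":[0,0,-0.006],"rotation":[0,0,0]},{"claw":0.006,"delta_pos":[0,0,-0.02],"rotation":[0,0,0]},{"claw":0.006,"delta_pos":[0,0,-0.04],"rotation":[0,0,0]},{"claw":0.006,"delta_pos":[0,0,-0.065],"rotation":[0,0,0]},{"claw":0.006,"delta_pos":[0,0,-0.095],"rotation":[0,0,0]},{"claw":0.006,"delta_pos":[0,0,-0.13],"rotation":[0,0,0]},{"claw":0.006,"delta_pos":[0,0,-0.145],"rotation":[0,0,0]}]' 55; python3 go.py 463.8 -207.3 210 2.745;  python3 - <<'E'
from meas import *
n,(x0,y0,x1,y1)="scene",(330,170,430,245)
im=manip.camera(n)[:,:,::-1]
cv2.imwrite(f"pics/{n}3z.png",cv2.resize(im[y0:y1,x0:x1],None,fx=8,fy=8,interpolation=cv2.INTER_CUBIC))
E
```

```text
clock: 5.5
eef_pos: [483.1, 120.7, 206.3]
eef_rot: [3.137, -0.001, 1.377]
wrist_force: [0.3, 0.1, -1.8]
finger_gap: 11.3
t 5.5 pos [483.1 120.7 206.3] rot [ 3.137e+00 -1.000e-03  1.377e+00] gap 11.3 F [ 0.3  0.1 -1.8] M [-0.06   0.065  0.05 ] q [ 0.17  0.18  1.67 -0.    1.29  0.37]
delta [-0.3255  0.0443 -0.0039] rv [ 0.005  0.002 -1.368]
```

View pics/scene3z.png

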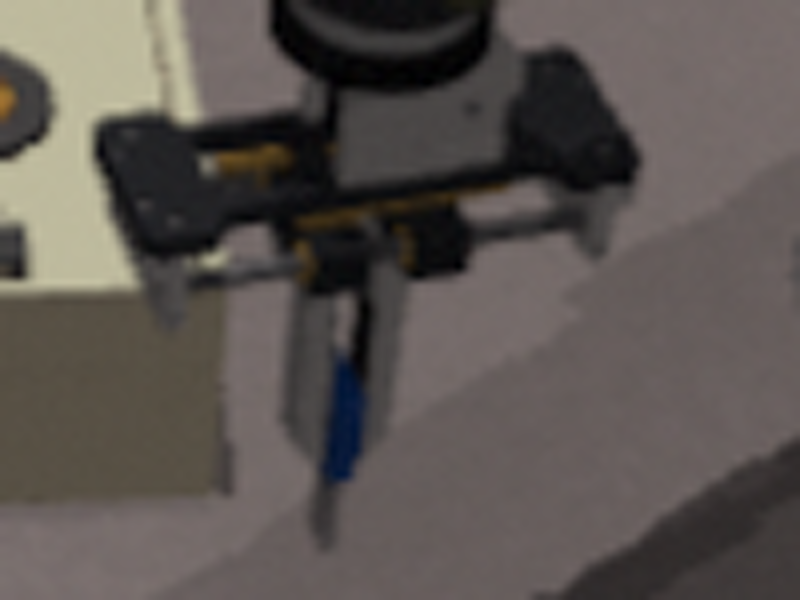

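The key is held upright with the blade tip at ~(370,238). Moving over the lock.

```bash
python3 -m pendant '[{"claw":0.006,"delta_pos":[-0.016,0.002,0],"rotation":[0,0,-0.07]},{"claw":0.006,"delta_pos":[-0.052,0.007,-0.001],"rotation":[0.001,0,-0.22]},{"claw":0.006,"delta_pos":[-0.09,0.012,-0.001],"rotation":[0.001,0,-0.38]},{"claw":0.006,"delta_pos":[-0.129,0.018,-0.002],"rotation":[0.002,0.001,-0.54]},{"claw":0.006,"delta_pos":[-0.167,0.023,-0.002],"rotation":[0.003,0.001,-0.7]},{"claw":0.006,"delta_pos":[-0.205,0.028,-0.003],"rotation":[0.003,0.001,-0.86]},{"claw":0.006,"delta_pos":[-0.243,0.033,-0.003],"rotation":[0.004,0.001,-1.02]},{"claw":0.006,"delta_pos":[-0.281,0.038,-0.004],"rotation":[0.004,0.002,-1.18]},{"claw":0.006,"delta_pos":[-0.312,0.0425,-0.004],"rotation":[0.005,0.002,-1.31]},{"claw":0.006,"delta_pos":[-0.3255,0.0443,-0.004],"rotation":[0.005,0.002,-1.368]}]' 55; python3 go.py 463.8 -207.3 180 2.745
```

```text
clock: 6.8
eef_pos: [463.5, -208.6, 209.6]
eef_rot: [3.141, -0.001, 2.747]
wrist_force: [-0.8, -0.8, 0.1]
finger_gap: 11.4
t 6.8 pos [ 463.5 -208.6  209.6] rot [ 3.141e+00 -1.000e-03  2.747e+00] gap 11.4 F [-0.8 -0.8  0.1] M [-0.     0.005  0.002] q [-0.49  0.2   1.63  0.    1.31 -1.67]
delta [0.0002 0.0013 0.0296] rv [ 0.    -0.001  0.002]
```

```bash
python3 -m pendant '[{"claw":0.006,"delta_pos":[0,0.001,0.012],"rotation":[0,-0.001,0.002]},{"claw":0.006,"delta_pos":[0.0002,0.0013,0.025],"rotation":[0,-0.001,0.002]},{"claw":0.006,"delta_pos":[0.0002,0.0013,0.0276],"rotation":[0,-0.001,0.002]},{"claw":0.006,"delta_pos":[0.0002,0.0013,0.0276],"rotation":[0,-0.001,0.002]}]' 55; python3 go.py 463.8 -207.3 180 2.745;  python3 - <<'E'
from meas import *
for n,(x0,y0,x1,y1) in (("scene",(275,130,375,205)),("top",(350,225,450,300))):
    im=manip.camera(n)[:,:,::-1]; cv2.imwrite(f"pics/{n}4.png",im)
    cv2.imwrite(f"pics/{n}4z.png",cv2.resize(im[y0:y1,x0:x1],None,fx=8,fy=8,interpolation=cv2.INTER_CUBIC))
e=manip.read_state()["eef_pos"]
for z in (135,128):
    p=(e[0],e[1],z);u=proj("scene",p);print(z,(u[0]-275)*8,(u[1]-130)*8)
E
```

```text
clock: 7.3
eef_pos: [463.9, -206.8, 181.8]
eef_rot: [3.141, -0.0, 2.745]
wrist_force: [0.9, -0.2, -0.4]
finger_gap: 11.8
t 7.3 pos [ 463.9 -206.8  181.8] rot [ 3.141 -0.     2.745] gap 11.8 F [ 0.9 -0.2 -0.4] M [-0.006 -0.014  0.003] q [-0.49  0.23  1.67  0.    1.25 -1.67]
delta [-0.0001 -0.0005  0.0018] rv [ 0. -0. -0.]
135 403.88579819979714 397.36453911207764
128 403.5451129841558 410.3992936939535
```

View pics/scene4z.png

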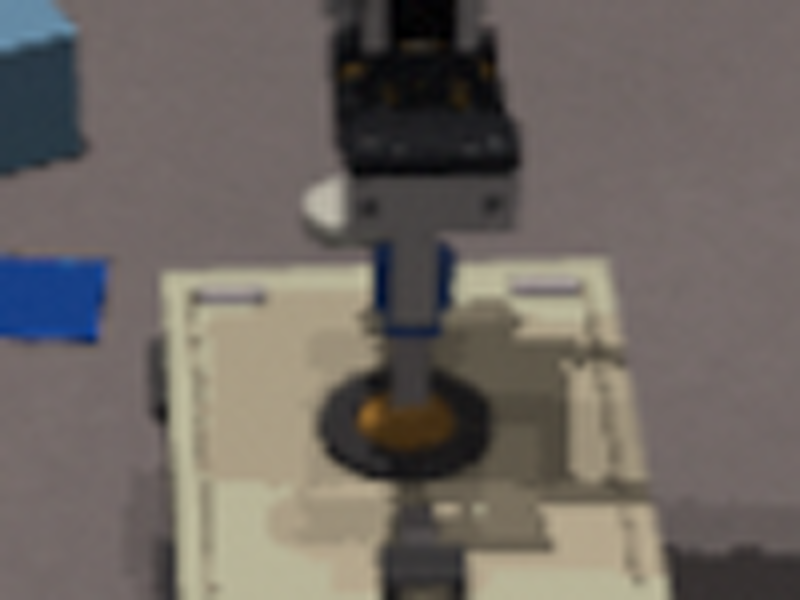

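View pics/top4z.png

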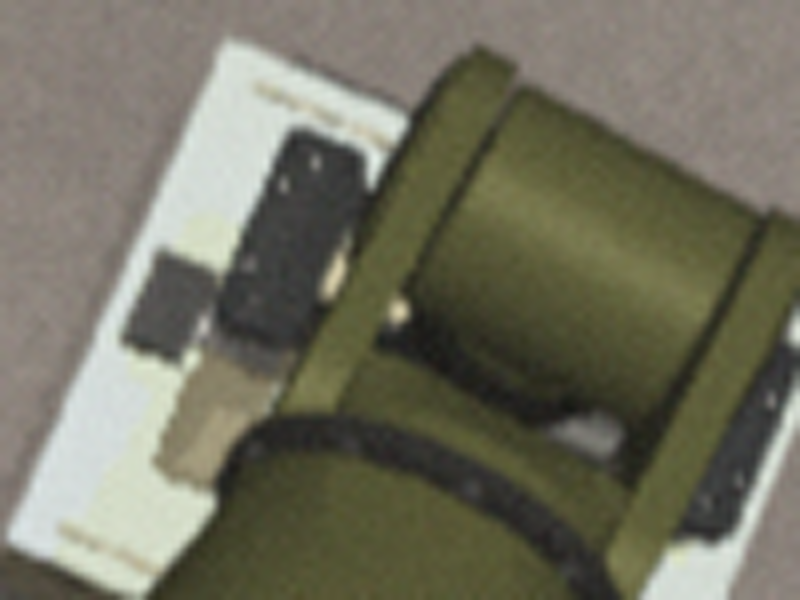

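The scene view shows the blade tip (~(326,181)) over the brass plug's centre (~(326,182)). The head is centred in the fingers. Starting the insertion.

```bash
python3 -m pendant '[{"claw":0.006,"delta_pos":[0,-0.0005,0.004],"rotation":[0,0,0]},{"claw":0.006,"delta_pos":[0,-0.0005,0.008],"rotation":[0,0,0]},{"claw":0.006,"delta_pos":[0,-0.0005,0.011],"rotation":[0,0,0]},{"claw":0.006,"delta_pos":[0,-0.0005,0.014],"rotation":[0,0,0]}]' 55; python3 go.py 463.8 -207.3 160 2.745
```

```text
clock: 7.9
eef_pos: [464.0, -207.6, 168.2]
eef_rot: [3.141, 0.001, 2.745]
wrist_force: [2.3, -1.2, -1.0]
finger_gap: 11.7
t 7.9 pos [ 464.  -207.6  168.2] rot [3.141e+00 1.000e-03 2.745e+00] gap 11.7 F [ 2.3 -1.2 -1. ] M [-0.122 -0.363  0.024] q [-0.49  0.24  1.69  0.    1.21 -1.67]
delta [0.0003 0.0002 0.0082] rv [ 0.     0.001 -0.   ]
```

```bash
python3 -m pendant '[{"claw":0.006,"delta_pos":[-0.0006,0,0.002],"rotation":[0,0,0]},{"claw":0.006,"delta_pos":[-0.0006,0,0.005],"rotation":[0,0,0]},{"claw":0.006,"delta_pos":[-0.0006,0,0.0065],"rotation":[0,0,0]},{"claw":0.006,"delta_pos":[-0.0006,0,0.0075],"rotation":[0,0,0]}]' 55; python3 go.py 463.8 -207.3 160 2.745
```

```text
clock: 8.4
eef_pos: [464.5, -207.9, 160.6]
eef_rot: [3.141, 0.001, 2.745]
wrist_force: [0.3, -1.2, -0.0]
finger_gap: 11.6
t 8.4 pos [ 464.5 -207.9  160.6] rot [3.141e+00 1.000e-03 2.745e+00] gap 11.6 F [ 0.3 -1.2 -0. ] M [ 0.008 -0.041  0.004] q [-0.49  0.25  1.69  0.    1.2  -1.67]
delta [0.0009 0.0002 0.0006] rv [ 0.     0.001 -0.   ]
```

```bash
python3 -m pendant '[{"claw":0.006,"delta_pos":[0,0,0.0008],"rotation":[0,0,0]},{"claw":0.006,"delta_pos":[0,0,0.0016],"rotation":[0,0,0]},{"claw":0.006,"delta_pos":[0,0,0.0016],"rotation":[0,0,0]}]' 55; python3 go.py 463.8 -207.3 160 2.745
```

```text
clock: 8.78
eef_pos: [464.6, -207.9, 159.4]
eef_rot: [3.141, 0.001, 2.745]
wrist_force: [-1.3, 0.6, 4.2]
finger_gap: 11.9
t 8.78 pos [ 464.6 -207.9  159.4] rot [3.141e+00 1.000e-03 2.745e+00] gap 11.9 F [-1.3  0.6  4.2] M [0.12  0.237 0.006] q [-0.49  0.25  1.69  0.    1.19 -1.67]
delta [ 0.001   0.0002 -0.0006] rv [ 0.     0.001 -0.   ]
```

```bash
python3 -m pendant '[{"claw":0.006,"delta_pos":[0,0,0.0008],"rotation":[0,0,-0.1]},{"claw":0.006,"delta_pos":[0,0,0.0008],"rotation":[0,0,-0.22]},{"claw":0.006,"delta_pos":[0,0,0.0009],"rotation":[0,0,-0.34]},{"claw":0.006,"delta_pos":[0,0,0.001],"rotation":[0,0,-0.45]},{"claw":0.006,"delta_pos":[0,0,0.0015],"rotation":[0,0,-0.5]}]' 55; python3 go.py 464.5 -207.8 156 2.745
```

```text
clock: 9.4
eef_pos: [464.7, -207.9, 158.0]
eef_rot: [-3.141, 0.002, -3.036]
wrist_force: [0.6, 0.8, 1.1]
finger_gap: 11.3
t 9.4 pos [ 464.7 -207.9  158. ] rot [-3.141e+00  2.000e-03 -3.036e+00] gap 11.3 F [0.6 0.8 1.1] M [ 0.161 -0.057 -0.029] q [-0.49  0.25  1.7   0.    1.19 -2.17]
delta [0.0002 0.0001 0.002 ] rv [-0.     0.002  0.502]
```

```bash
python3 -m pendant '[{"claw":0.006,"delta_pos":[0,0,0.001],"rotation":[0,0.002,0]},{"claw":0.006,"delta_pos":[0,0,0.002],"rotation":[0,0.002,0]},{"claw":0.006,"delta_pos":[0,0,0.003],"rotation":[0,0.002,0]}]' 55; python3 go.py 464.5 -207.8 156 2.745
```

```text
clock: 9.78
eef_pos: [464.7, -207.9, 154.8]
eef_rot: [-3.141, -0.0, -3.037]
wrist_force: [-0.1, 1.5, 0.9]
finger_gap: 11.7
t 9.78 pos [ 464.7 -207.9  154.8] rot [-3.141 -0.    -3.037] gap 11.7 F [-0.1  1.5  0.9] M [ 0.144 -0.033  0.008] q [-0.49  0.26  1.7  -0.    1.19 -2.17]
delta [ 0.0002  0.0001 -0.0012] rv [-0.001 -0.     0.502]
```

Through the upper disc. Down to the lower one (TCP ≈ 149.5).

```bash
python3 -m pendant '[{"claw":0.006,"delta_pos":[0,0,0.0015],"rotation":[0,0,0]},{"claw":0.006,"delta_pos":[0,0,0.003],"rotation":[0,0,0]},{"claw":0.006,"delta_pos":[0,0,0.0045],"rotation":[0,0,0]},{"claw":0.006,"delta_pos":[0,0,0.0058],"rotation":[0,0,0]}]' 55; python3 go.py 464.5 -207.8 156 2.745
```

```text
clock: 10.28
eef_pos: [464.9, -207.9, 149.5]
eef_rot: [-3.141, 0.0, -3.037]
wrist_force: [-2.8, 1.8, 13.6]
finger_gap: 11.4
t 10.28 pos [ 464.9 -207.9  149.5] rot [-3.141  0.    -3.037] gap 11.4 F [-2.8  1.8 13.6] M [ 0.527  0.711 -0.04 ] q [-0.49  0.26  1.7  -0.    1.17 -2.17]
delta [ 0.0003  0.0002 -0.0065] rv [-0.001  0.     0.501]
```

```bash
python3 -m pendant '[{"claw":0.006,"delta_pos":[0,0,0.0001],"rotation":[0,0,0.12]},{"claw":0.006,"delta_pos":[0,0,0.0002],"rotation":[0,0,0.27]},{"claw":0.006,"delta_pos":[0,0,0.0002],"rotation":[0,0,0.42]},{"claw":0.006,"delta_pos":[0,0,0.0003],"rotation":[0,0,0.57]},{"claw":0.006,"delta_pos":[0,0,0.0003],"rotation":[0,0,0.7]},{"claw":0.006,"delta_pos":[0,0,0.0005],"rotation":[0,0,0.82]},{"claw":0.006,"delta_pos":[0,0,0.0008],"rotation":[0,0,0.92]},{"claw":0.006,"delta_pos":[0,0,0.001],"rotation":[0,0,0.98]},{"claw":0.006,"delta_pos":[0,0,0.0012],"rotation":[0,0,1.0]}]' 55; python3 go.py 464.5 -207.8 156 2.745
```

```text
clock: 11.4
eef_pos: [464.8, -208.2, 148.4]
eef_rot: [-3.141, 0.001, 2.246]
wrist_force: [-0.8, -1.8, 2.3]
finger_gap: 11.4
t 11.4 pos [ 464.8 -208.2  148.4] rot [-3.141e+00  1.000e-03  2.246e+00] gap 11.4 F [-0.8 -1.8  2.3] M [-0.608  0.313  0.097] q [-0.49  0.27  1.7  -0.    1.17 -1.17]
delta [ 0.0005  0.     -0.0076] rv [-0.001  0.001 -0.499]
```

```bash
python3 -m pendant '[{"claw":0.006,"delta_pos":[0,0,0.001],"rotation":[0,0,0]},{"claw":0.006,"delta_pos":[0,0,0.002],"rotation":[0,0,0]},{"claw":0.006,"delta_pos":[0,0,0.003],"rotation":[0,0,0]},{"claw":0.006,"delta_pos":[0,0,0.003],"rotation":[0,0,0]}]' 55; python3 go.py 464.5 -207.8 156 2.745
```

```text
clock: 11.9
eef_pos: [464.8, -208.2, 145.2]
eef_rot: [-3.141, 0.001, 2.246]
wrist_force: [-0.9, -2.2, -0.6]
finger_gap: 11.5
t 11.9 pos [ 464.8 -208.2  145.2] rot [-3.141e+00  1.000e-03  2.246e+00] gap 11.5 F [-0.9 -2.2 -0.6] M [-0.482  0.198  0.087] q [-0.49  0.27  1.71 -0.    1.16 -1.17]
delta [ 0.0005  0.0001 -0.0108] rv [-0.001  0.001 -0.499]
```

Past the lower disc. Down to home (TCP ≈ 136.8).

```bash
python3 -m pendant '[{"claw":0.006,"delta_pos":[0,0,0.0015],"rotation":[0,0,0]},{"claw":0.006,"delta_pos":[0,0,0.0035],"rotation":[0,0,0]},{"claw":0.006,"delta_pos":[0,0,0.0055],"rotation":[0,0,0]},{"claw":0.006,"delta_pos":[0,0,0.0072],"rotation":[0,0,0]},{"claw":0.006,"delta_pos":[0,0,0.0078],"rotation":[0,0,0]},{"claw":0.006,"delta_pos":[0,0,0.0078],"rotation":[0,0,0]}]' 55; python3 go.py 464.5 -207.8 137 2.745
```

```text
clock: 12.65
eef_pos: [464.7, -208.2, 137.2]
eef_rot: [-3.141, 0.001, 2.246]
wrist_force: [-0.2, -1.0, 0.2]
finger_gap: 11.5
t 12.65 pos [ 464.7 -208.2  137.2] rot [-3.141e+00  1.000e-03  2.246e+00] gap 11.5 F [-0.2 -1.   0.2] M [-0.37   0.221  0.049] q [-0.49  0.28  1.72 -0.    1.15 -1.17]
delta [0.0005 0.0001 0.0002] rv [-0.001  0.001 -0.499]
```

```bash
python3 -m pendant '[{"claw":0.006,"delta_pos":[0,0,0.0005],"rotation":[0,0,0]},{"claw":0.006,"delta_pos":[0,0,0.001],"rotation":[0,0,0]},{"claw":0.006,"delta_pos":[0,0,0.001],"rotation":[0,0,0]}]' 55; python3 go.py 464.5 -207.8 137 2.745
```

```text
clock: 13.02
eef_pos: [464.8, -208.2, 136.7]
eef_rot: [-3.141, 0.001, 2.246]
wrist_force: [-2.2, -0.3, 6.4]
finger_gap: 12.0
t 13.03 pos [ 464.8 -208.2  136.7] rot [-3.141e+00  1.000e-03  2.246e+00] gap 12.0 F [-2.2 -0.3  6.4] M [-0.161  0.673  0.037] q [-0.49  0.28  1.72 -0.    1.15 -1.17]
delta [ 0.0005  0.     -0.0003] rv [-0.001  0.001 -0.499]
```

Fully home (TCP 136.7, contact 6 N). Turning clockwise.

```bash
python3 -m pendant '[{"claw":0.006,"delta_pos":[0,0,0.0003],"rotation":[0,0,0.08]},{"claw":0.006,"delta_pos":[0,0,0.0003],"rotation":[0,0,0.2]},{"claw":0.006,"delta_pos":[0,0,0.0003],"rotation":[0,0,0.34]},{"claw":0.006,"delta_pos":[0,0,0.0003],"rotation":[0,0,0.48]},{"claw":0.006,"delta_pos":[0,0,0.0003],"rotation":[0,0,0.62]},{"claw":0.006,"delta_pos":[0,0,0.0003],"rotation":[0,0,0.76]},{"claw":0.006,"delta_pos":[0,0,0.0003],"rotation":[0,0,0.88]},{"claw":0.006,"delta_pos":[0,0,0.0003],"rotation":[0,0,0.95]},{"claw":0.006,"delta_pos":[0,0,0.0003],"rotation":[0,0,0.95]}]' 58; python3 go.py 464.5 -207.8 137 1.165
```

```text
clock: 14.15
eef_pos: [464.5, -208.3, 136.7]
eef_rot: [-3.141, 0.002, 1.295]
wrist_force: [-4.9, 0.2, 6.7]
finger_gap: 11.7
t 14.15 pos [ 464.5 -208.3  136.7] rot [-3.141e+00  2.000e-03  1.295e+00] gap 11.7 F [-4.9  0.2  6.7] M [-0.229  1.206  0.158] q [-0.49  0.28  1.72 -0.    1.15 -0.22]
delta [ 0.0005 -0.0001 -0.0003] rv [0.    0.002 0.13 ]
```

```bash
python3 -m pendant '[{"claw":0.006,"delta_pos":[0,-0.0003,0.0003],"rotation":[0,0,0.04]},{"claw":0.006,"delta_pos":[0,-0.0003,0.0003],"rotation":[0,0,0.08]},{"claw":0.006,"delta_pos":[0,-0.0003,0.0003],"rotation":[0,0,0.08]}]' 58; python3 go.py 464.5 -207.8 137 1.165; python3 -m pendant '[{"claw":0.006,"delta_pos":[0,0,0.0003],"rotation":[0,0,0.04]},{"claw":0.006,"delta_pos":[0,0,0.0003],"rotation":[0,0,0.06]},{"claw":0.006,"delta_pos":[0,0,0.0003],"rotation":[0,0,0.06]}]' 58; python3 go.py 464.5 -207.8 137 1.165
```

```text
clock: 14.52
eef_pos: [464.3, -208.2, 136.7]
eef_rot: [3.141, 0.002, 1.216]
wrist_force: [-2.0, -1.3, 5.0]
finger_gap: 11.6
t 14.53 pos [ 464.3 -208.2  136.7] rot [3.141e+00 2.000e-03 1.216e+00] gap 11.6 F [-2.  -1.3  5. ] M [-0.304  0.438  0.126] q [-0.49  0.28  1.72 -0.    1.14 -0.14]
delta [ 0.0005 -0.     -0.0003] rv [0.001 0.002 0.051]
clock: 14.9
eef_pos: [464.3, -208.2, 136.7]
eef_rot: [3.141, 0.002, 1.157]
wrist_force: [-3.1, 0.1, 5.9]
finger_gap: 11.8
t 14.9 pos [ 464.3 -208.2  136.7] rot [3.141e+00 2.000e-03 1.157e+00] gap 11.8 F [-3.1  0.1  5.9] M [-0.152  0.716  0.104] q [-0.49  0.28  1.72 -0.    1.14 -0.08]
delta [ 0.0005 -0.     -0.0003] rv [ 0.001  0.002 -0.008]
```

```bash
for i in 1; do python3 -m pendant '[{"claw":0.006,"delta_pos":[0,-0.0002,0.0003],"rotation":[0,0,0.03]},{"claw":0.006,"delta_pos":[0,-0.0002,0.0003],"rotation":[0,0,0.05]},{"claw":0.006,"delta_pos":[0,-0.0002,0.0003],"rotation":[0,0,0.05]}]' 58; done; python3 go.py 464.5 -207.8 137 1.165; python3 -m pendant '[{"claw":0.006,"delta_pos":[0,0,0.0003],"rotation":[0,0,0.03]},{"claw":0.006,"delta_pos":[0,0,0.0003],"rotation":[0,0,0.05]},{"claw":0.006,"delta_pos":[0,0,0.0003],"rotation":[0,0,0.05]}]' 58; python3 go.py 464.5 -207.8 137 1.165; python3 - <<'E'
from meas import *
for n,(x0,y0,x1,y1) in (("scene",(275,130,375,205)),("top",(350,225,450,300))):
    im=manip.camera(n)[:,:,::-1]; cv2.imwrite(f"pics/{n}5.png",im)
    cv2.imwrite(f"pics/{n}5z.png",cv2.resize(im[y0:y1,x0:x1],None,fx=8,fy=8,interpolation=cv2.INTER_CUBIC))
E
```

```text
clock: 15.28
eef_pos: [464.3, -208.2, 136.7]
eef_rot: [3.14, 0.002, 1.107]
wrist_force: [-1.5, -1.7, 5.0]
finger_gap: 11.5
t 15.28 pos [ 464.3 -208.2  136.7] rot [3.140e+00 2.000e-03 1.107e+00] gap 11.5 F [-1.5 -1.7  5. ] M [-0.286  0.445  0.23 ] q [-0.49  0.28  1.72 -0.    1.14 -0.03]
delta [ 0.0005 -0.     -0.0003] rv [ 0.001  0.002 -0.058]
clock: 15.65
eef_pos: [464.3, -208.2, 136.7]
eef_rot: [3.14, 0.002, 1.059]
wrist_force: [-3.5, 0.0, 7.3]
finger_gap: 11.8
t 15.65 pos [ 464.3 -208.2  136.7] rot [3.140e+00 2.000e-03 1.059e+00] gap 11.8 F [-3.5  0.   7.3] M [-0.191  0.684  0.437] q [-0.49  0.28  1.72 -0.    1.14  0.02]
delta [ 0.0004 -0.     -0.0003] rv [ 0.002  0.002 -0.106]
```

View pics/scene5z.png

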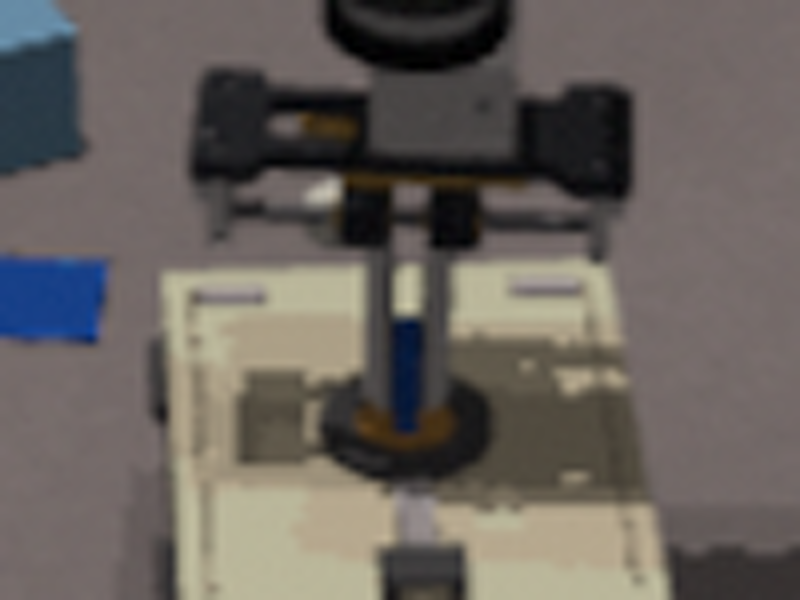

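The scene view shows the key head now edge-on at ~(326,178), seated down on the plug, and the bolt reaching to the ring at ~(327,191). The torque jumped 0.10→0.23→0.44 N m, so the plug is at its stop. I'll check that it holds and compare the bolt with its earlier position.

```bash
python3 -m pendant '[{"claw":0.006,"delta_pos":[0,-0.0002,0.0003],"rotation":[0,0,0.01]},{"claw":0.006,"delta_pos":[0,-0.0002,0.0003],"rotation":[0,0,0.01]},{"claw":0.006,"delta_pos":[0,-0.0002,0.0003],"rotation":[0,0,0.01]},{"claw":0.006,"delta_pos":[0,-0.0002,0.0003],"rotation":[0,0,0.01]},{"claw":0.006,"delta_pos":[0,-0.0002,0.0003],"rotation":[0,0,0.01]},{"claw":0.006,"delta_pos":[0,-0.0002,0.0003],"rotation":[0,0,0.01]}]' 58; python3 go.py 464.5 -207.8 137 1.165; python3 - <<'E'
from meas import *
a=cv2.imread("pics/scene0.png")[150:210,295:360]; b=manip.camera("scene")[:,:,::-1]; b=b[150:210,295:360]
c=cv2.imread("pics/top0.png")[240:300,360:425]; d=cv2.imread("pics/top5.png")[240:300,360:425]
z=lambda i:cv2.resize(i,(390,290),interpolation=cv2.INTER_CUBIC)
cv2.imwrite("pics/cmp.png",np.vstack([np.hstack([z(a),z(b)]),np.hstack([z(c),z(d)])]))
E
```

```text
clock: 16.5
eef_pos: [464.2, -208.2, 136.7]
eef_rot: [3.139, 0.002, 1.051]
wrist_force: [-2.1, -1.5, 6.1]
finger_gap: 11.8
t 16.5 pos [ 464.2 -208.2  136.7] rot [3.139e+00 2.000e-03 1.051e+00] gap 11.8 F [-2.1 -1.5  6.1] M [-0.265  0.487  0.5  ] q [-0.49  0.28  1.72 -0.    1.14  0.03]
delta [ 0.0005  0.     -0.0003] rv [ 0.002  0.002 -0.114]
```

View pics/cmp.png

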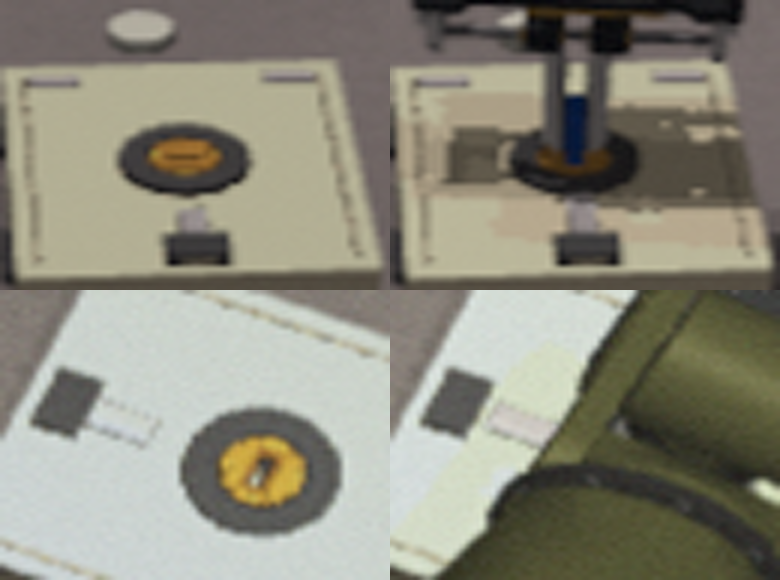

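```bash
python3 - <<'E'
from cell import manip
s=manip.read_state();print(s["clock"],s["eef_rot"],s["moment"],s["finger_gap"])
print(manip.sign_off())
E
```

```text
16.55 [3.13941052e+00 1.89715735e-03 1.05075716e+00] [-0.34613344  0.47212193  0.43848099] 11.650981913989062
the job is handed in; nothing more can be done
None
```

The blue key is fully home in the lock, turned clockwise to its stop, and I handed the job in at 16.6 s still gripping it there with 58 N.

- **Insertion:** I gripped the key by its head, lifted it out of the stand and lowered it into the keyhole. I turned it about 0.5 rad anticlockwise past the upper disc, then about 0.5 rad clockwise of the slot's rest angle past the lower disc. The shoulder then seated, with a 5–7 N contact force at the expected height: tool tip at 136.7 mm against about 136.8 expected.
- **Turn:** The key turned clockwise about 1.62 rad before the torque rose sharply, matching the 1.45 rad stop plus 0.13 rad of play. At hand-in the torque held at about 0.44–0.5 N m.
- **Bolt:** The pictures show it moved towards the lock, up to the ring. The full 17 mm could not be measured, because the end of its travel was hidden by the ring and the arm.
- **Measurements that disagreed:** The keyhole position from the two cameras differed by about 3–4 mm. The key stood about 1–2 mm further out than measured. I corrected both by feel, and side forces stayed under about 5 N.
- **Other items:** I planned no contact with the other keys or anything else on the counter, and saw no sign of any. I did not take a clear final picture of the whole counter to confirm it.

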